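# Fit the crank handle on the glaze mixing tub

### The arm

A 7-joint arm with a two-finger parallel gripper is mounted at the origin on the work surface. World frame = base frame: x ahead of the robot, y to its left, z up, the work surface at z = 0. Lengths are in m, angles in rad, forces in N, time in s.
With the tool pointing down it reaches from about 0.425 to 0.95 m from the base axis. Payload 4.7 kg.
Tool frame: the origin (TCP) lies on the centre line of the jaws, within the pads' length; the fingertips stand robot.nose_length ahead of it and the grasp point (between the pads) lies 8 mm behind it (robot.nose_length is the distance from the TCP to the fingertips, in m); z points along the fingers, y is the line along which they close (so a half turn about z gives the same grasp; the last joint's range is limited). The gripper opens to 85 mm and grips with 20 to 120 N. Pads are 22 mm wide; open, the fingers measure 114 mm over their backs; the gripper's body (76 mm by 85 mm) begins 54 mm behind the grasp point. The pads swing forward as they close: fully open they stand 13 mm farther back than shut.
Start: joints at [1.295, 0.469, -0.049, 1.532, 0.024, 1.141, -0.082], TCP at [0.165, -0.655, 0.242] pointing down, gripper open.
Joint ranges: [-2.59, 2.59], [-0.33, 1.99], [-1.39, 1.29], [0.1, 2.45], [-1.04, 4.18], [0.21, 1.99], [-2.66, 2.66]. Speed limits (rad/s): [2.57, 2.57, 3.14, 3.14, 3.14, 3.14, 3.14].

### API

Orientations are given as [roll, pitch, yaw] about the fixed x, y, z axes, in that order (R = Rz(yaw) Ry(pitch) Rx(roll)).
In Python, from plant import robot gives the robot as it stands. Calls block until the motion is done:
- robot.goto(position, orientation): joint-space move of the TCP to a pose.
- robot.move_straight(position, vel=0.15, attitude=None, contact_N=None): straight line of the TCP; attitude=None keeps the orientation; vel is the mean speed in m/s. With contact_N (N) it stops when the force on the tool has changed by that much, and returns True; else False.
- robot.move_joints(angles): joint-space move.
- robot.grip(opening, strength=None): opening from 0.0 (shut) to 1.0 (fully open); strength is the grip in N (None keeps the last); returns when the fingers have stopped.
- robot.sleep(seconds).
- robot.inverse_kinematics(position, orientation): joint angles nearest the present ones, or None.
- robot.sense(): the state.
- robot.grab_frame(name): name is "scene" or "side" or "wrist"; returns a dict with "image" (480x640x3 uint8, red, green, blue), "range_z" (480x640 float32, m along the optical axis (not along the pixel's ray), 0 where there is no reading), "fx", "fy", "cx", "cy" (pixels), "dist_coeffs" ([k1, k2, p1, p2, k3] as OpenCV has them; the pictures are not rectified), "R" (3x3) and "t" (3): a world point X has camera coordinates R X + t. Camera axes: x right, y down, z forward; pixel columns grow to the right and rows downward; lengths in m; the calibration is good to about 2 mm. A picture is of the moment at which its call begins.
A pose or a line that the arm cannot do raises robot.IKError and nothing moves.
- robot.close_job(): hands the job in; it is judged then, once.
The state is a dict: "t": time; "joint_pos": joint angles; "joint_velocities": joint speeds; "effort": joint torques, N m; "tcp_pos": TCP position; "tcp_rot": TCP orientation; "wrist_force": force on the tool from outside, world axes, zero at the start; "torque": the same for the moment, N m; "opening": opening from 0.0 (shut) to 1.0 (fully open); "gripper_force": force on a finger pad.
Only numpy, scipy, OpenCV 4.12 (cv2) and the standard library are available. Lean on these libraries where they do the work, as an engineer would, in place of code of your own. Each camera call takes 0.05 s, during which the arm holds its last target. There are 200 camera calls.

### The job

Pick up the T-handle with the slotted bore (orange grips), turn it until its slot lines up with the yellow tongue on the lid of the glaze mixing tub, and lower it gently, without dropping it on, until the hub sits fully home on the black collar; then let go. Leave the round-bored handle (green grips), the glaze jar and the bowl where they stand.

Things in the scene. Friction and masses are not known exactly. Their poses are not given: they have to be found in the camera images.
- slot_handle: The T-handle to fit, loose, upright on the bench, 0.4 kg. Aluminium hub 62 (x) x 52 (y) x 45 mm high with a slot through it from top to bottom, 46 (x) x 20 (y) mm. A bar along x, 30 mm up, leaves the x faces: orange grips 24 mm thick, ends 82 mm from the middle. The y faces are flat and free to grasp. Origin: centre of the underside; z up, x along bar and slot; a half turn about z fits as well.
- spindle: Yellow-painted steel tongue on the tub's lid; it is fixed. 34 (its x) x 12 (y) mm, 36 mm high, the upper 18 mm tapering to 20 x 5 mm to guide the slot. Origin: centre of its foot, level with the top of the black collar (72 mm diameter) on which the hub's underside sits when home; z up, x along its long side. Once home there is 6 mm play along x, 4 mm along y, about 14 degrees of turn.
- tub: Glaze mixing tub, white plastic with a blue lid, fixed on the bench: 184 mm diameter, 108 mm high to the top of the lid, 120 mm to the top of the black collar in its middle. Origin: centre of its underside, straight below the tongue.
- round_handle: Bystander: a T-handle of the same sizes but with a round 26 mm bore and green grips; it does not fit the tongue. Origin and axes as for the slotted handle. Leave it alone.
- glaze_jar: Bystander: closed brown glaze jar, 70 mm diameter, 85 mm high, standing on the bench. Origin: centre of its underside.
- bowl: Bystander: white bowl, 120 mm across, 60 mm high, standing on the bench. Origin: centre of its underside.
Mind the look-alikes: they are no part of the job. Leave any purple or turquoise look-alike of the slot_handle alone.

How it is judged:
On the way:
1. the slotted handle is picked up, its underside clear of the bench by 60 mm (height (world z) of slot_handle above 0.06 m), for 0.1 s.
At the end, for the whole second after the job is handed in: The slotted handle is home on the tub's tongue: underside within 6 mm of the collar's top, centred within 12 mm, slot along the tongue within 0.30 rad, upright within 0.12 rad, at rest (below 0.02 m/s) and let go (z of slot_handle in the frame of spindle between -0.006 and 0.006 m and horizontal distance between slot_handle and spindle below 0.012 m and angle between the x axis of slot_handle and the x axis of spindle, either way round below 0.3 rad and angle between slot_handle's own z axis and vertical below 0.12 rad and linear speed of slot_handle below 0.02 m/s and contact force between slot_handle and the fingers below 0.1 N); the robot touches nothing.
It fails at once if the round-bored handle is moved more than 40 mm (distance of round_handle from where it was at the start of the episode above 0.04 m).
It fails at once if the glaze jar is moved more than 40 mm (distance of glaze_jar from where it was at the start of the episode above 0.04 m).
It fails at once if the bowl is moved more than 40 mm (distance of bowl from where it was at the start of the episode above 0.04 m).
It fails at once if the slotted handle is dropped on: moving faster than 0.8 m/s close over the tongue (within 30 mm of its axis, underside less than 45 mm above the collar) (horizontal distance between slot_handle and spindle below 0.03 m and z of slot_handle in the frame of spindle below 0.045 m and linear speed of slot_handle above 0.8 m/s).
It also fails if it takes over 38 s, if anything falls off the work surface, if the arm or the gripper's body presses on something with over 40 N, if the wrist force passes 120 N, or if a joint passes its speed limit or range.

## Working session

There is one attempt and no reset: what is moved stays moved. The work goes in short steps, each a Python script; the robot and the scene stay as the last script left them, time stands still between calls to the robot, and variables do not carry over. Pictures are saved under pics/ and viewed, at most 10 in all, crops included, and the job is handed in when it is done.

```bash
mkdir -p pics; ls; python3 - <<'E'
from plant import robot
import cv2,pickle,numpy as np
F={}
for n in("scene","side","wrist"):
    f=robot.grab_frame(n);F[n]=f
    cv2.imwrite(f"pics/{n}0.png",f["image"][:,:,::-1]); print(n,-f["R"].T@f["t"],f["fx"],f["dist_coeffs"])
pickle.dump(F,open("f0.pkl","wb"))
s=robot.sense();print(s,robot.nose_length)
E
```

```text
pics
scene [ 1.55930407 -0.19383969  0.8457315 ] 538.6571117017177 [-0.07232028  0.          0.          0.          0.        ]
side [0.37999832 0.75187966 0.70405684] 465.5615239672563 [0.02982971 0.         0.         0.         0.        ]
wrist [ 0.22851332 -0.63855633  0.37269093] 334.172346006598 [-0.01112195  0.          0.          0.          0.        ]
{'t': 0.15, 'joint_pos': array([ 1.29507573,  0.46927217, -0.04861021,  1.53337511,  0.02410479,
        1.14098714, -0.08231075]), 'joint_velocities': array([ 0.00221333, -0.0031559 ,  0.00011663, -0.00397311, -0.00177498,
        0.00043176, -0.00101629]), 'effort': array([ 4.41508155e-04, -5.10766160e+01, -4.67630674e-02, -2.37978244e+01,
        1.07463368e-02,  5.38203269e-03, -1.54085990e-05]), 'tcp_pos': array([ 0.16484548, -0.65414392,  0.24151056]), 'tcp_rot': array([-3.14013702e+00,  4.06989826e-05,  2.46850126e-01]), 'wrist_force': array([ 0.42233252, -0.224079  , -0.181888  ]), 'torque': array([ 0.02413135,  0.01074168, -0.01994723]), 'gripper_force': 0.0, 'opening': 1.0000505359147749} 0.011
```

View pics/scene0.png

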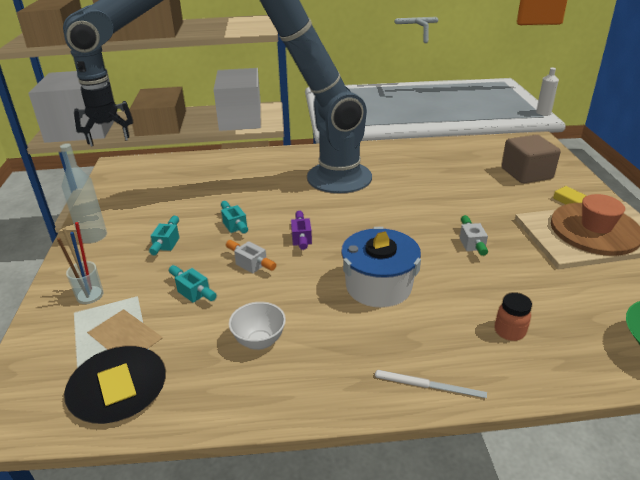

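View pics/side0.png

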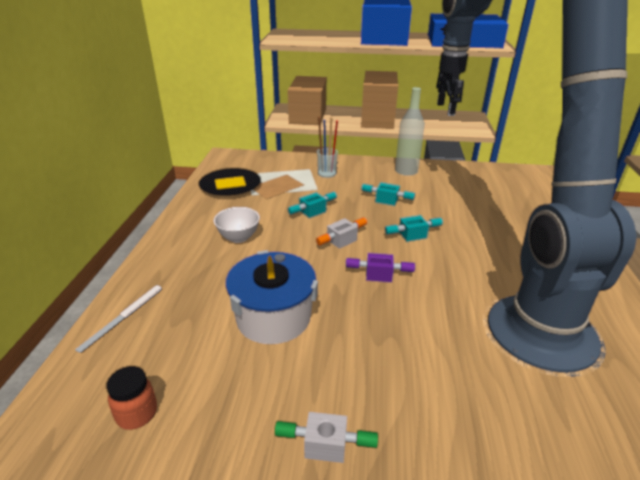

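The scene picture shows these candidates:
- Orange-gripped aluminium handle at (250,256), side view (342,232).
- Green-gripped round bore at (473,235).
- Turquoise look-alikes at (165,236), (233,217) and (192,284).
- Purple look-alike at (301,231).

Only the one at (250,256) has a bare aluminium hub with orange grips. The tongue is at (381,241). The next step is to measure and confirm with an enlarged crop.

```bash
cat > h.py <<'E'
import numpy as np,cv2
def cloud(f,box=None):
    """world points + rgb per pixel (rows, cols of box)"""
    z=f["range_z"];v,u=np.mgrid[0:480,0:640]
    K=np.array([[f["fx"],0,f["cx"]],[0,f["fy"],f["cy"]],[0,0,1]])
    p=cv2.undistortPoints(np.stack([u,v],-1).reshape(-1,1,2).astype(np.float32),K,np.array(f["dist_coeffs"])).reshape(480,640,2)
    P=np.dstack([p[...,0]*z,p[...,1]*z,z])
    W=(P-f["t"])@f["R"]
    W[z<=0]=np.nan
    return W
def hsv(f): return cv2.cvtColor(f["image"],cv2.COLOR_RGB2HSV)
def mask(f,lo,hi): return cv2.inRange(hsv(f),np.array(lo),np.array(hi))>0
ORANGE=((5,150,120),(17,255,255)); YEL=((18,150,80),(33,255,255)); 
E
python3 - <<'E'
from h import *;import pickle
F=pickle.load(open("f0.pkl","rb"))
B={"scene":((215,225,285,285),(368,228,394,252)),"side":((305,205,375,255),(255,250,285,285))}
for n in B:
    f=F[n];W=cloud(f)
    for (a,b,c,d),col in zip(B[n],(ORANGE,YEL)):
        m=mask(f,*col);q=np.zeros_like(m);q[b:d,a:c]=m[b:d,a:c];q&=np.isfinite(W[...,0])
        k,l,st,ce=cv2.connectedComponentsWithStats(q.astype(np.uint8))
        for i in range(1,k):
            if st[i,4]>15:
                P=W[l==i];print(n,st[i],np.median(P,0).round(4),P.min(0).round(3),P.max(0).round(3))
    # hub, bowl, green, lid
    a,b,c,d=B[n][0];P=W[b:d,a:c].reshape(-1,3);S=hsv(f)[b:d,a:c].reshape(-1,3)
    P=P[(P[:,2]>.04)&(P[:,2]<.06)];print("hubtop",len(P),np.median(P,0).round(4),P.min(0).round(3),P.max(0).round(3))
    m=mask(f,(105,150,60),(125,255,255))&(abs(W[...,2]-.108)<.006);
    P=W[m];P=P[P[:,0]>.3]
    (c,r,_)=cv2.minAreaRect(P[:,:2].astype(np.float32));print("lid",len(P),c,r,np.median(P[:,2]))
    for nm,lo,hi in(("green",(50,120,40),(75,255,255)),):
        m=mask(f,lo,hi)&(W[...,2]<.06)&(W[...,2]>.01)
        P=W[m];print(nm,np.mean(P,0).round(3),P.min(0).round(3),P.max(0).round(3))
f=F["scene"]["image"][200:290,190:310,::-1];g=F["scene"]["image"][215:305,335:455,::-1];
h=F["side"]["image"][195:285,230:350,::-1];h2=F["side"]["image"][195:285,290:410,::-1]
cv2.imwrite("pics/crop.png",cv2.resize(np.vstack([np.hstack([f,g]),np.hstack([h2,h])]),(800,600),interpolation=2))
E
```

```text
scene [226 240  13  11  80] [ 0.399 -0.331  0.04 ] [ 0.333 -0.345 -0.003] [ 0.413 -0.314  0.046]
scene [262 258  14  13 113] [ 0.4933 -0.2341  0.0386] [ 0.471 -0.252  0.023] [ 0.506 -0.219  0.045]
scene [373 232  17  17 206] [0.5674 0.0276 0.1383] [0.54  0.01  0.119] [0.576 0.053 0.157]
hubtop 387 [ 0.4422 -0.2833  0.0444] [ 0.312 -0.342  0.04 ] [ 0.503 -0.221  0.05 ]
lid 2136 (0.5311840772628784, -0.2751149535179138) (0.7900000214576721, 0.18406803905963898) 0.10881777664050699
green [0.69  0.472 0.042] [0.343 0.298 0.014] [0.873 0.574 0.06 ]
side [354 217  14  12 100] [ 0.3888 -0.3272  0.034 ] [ 0.373 -0.416 -0.005] [ 0.41  -0.308  0.042]
side [315 233  16  13 135] [ 0.4846 -0.2292  0.0328] [ 0.468 -0.314 -0.004] [ 0.508 -0.214  0.041]
side [267 258   8  22 118] [0.5581 0.0425 0.1362] [0.551 0.022 0.117] [0.568 0.05  0.156]
hubtop 241 [ 0.4376 -0.2788  0.0424] [ 0.352 -0.383  0.04 ] [ 0.545 -0.165  0.046]
lid 2972 (0.7860767841339111, -0.8914175033569336) (0.17566995322704315, 2.0806925296783447) 0.10633651417863593
green [0.415 0.315 0.037] [0.337 0.303 0.027] [0.498 0.323 0.045]
```

View pics/crop.png

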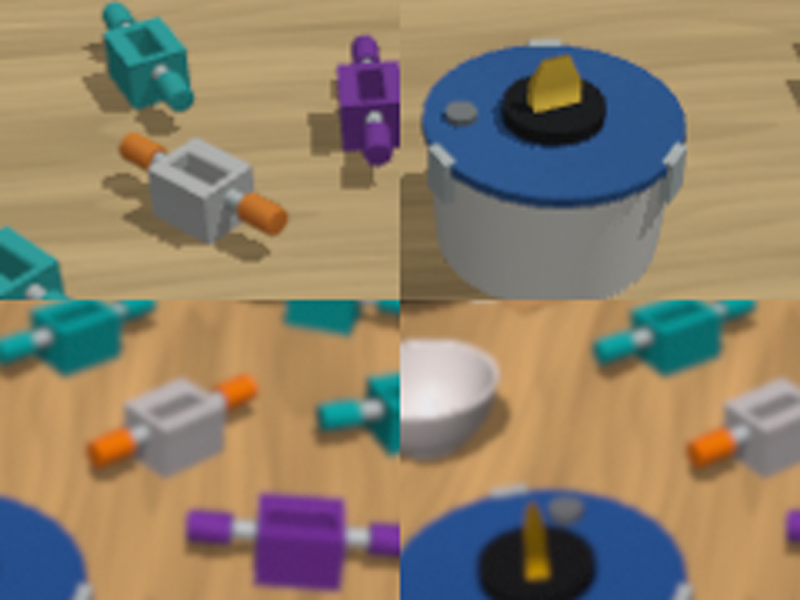

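The crop confirms it: the orange-gripped aluminium hub has a rectangular slot, and it stands at about (0.441,-0.280) with its bar at about 46°. The tongue is at about (0.563,0.035). Both fit the sizes and the reach. Next I'll look at both with the wrist camera, the tub first.

```bash
cat > look.py <<'E'
from plant import robot
from h import *
from math import pi
def look(xy,z,yaw,name):
    """put the wrist camera so that it looks at xy,top height"""
    f=robot.grab_frame("wrist");s=robot.sense()
    c=-f["R"].T@f["t"];d=f["R"][2];y=s["tcp_rot"][2]
    # camera offset in tool heading frame
    o=c-s["tcp_pos"];k=lambda v:np.array([np.cos(y)*v[0]+np.sin(y)*v[1],-np.sin(y)*v[0]+np.cos(y)*v[1]])
    h=z+o[2]-0.1; off=k(o)+k(d)/-d[2]*h
    w=np.array(xy)-[np.cos(yaw)*off[0]-np.sin(yaw)*off[1],np.sin(yaw)*off[0]+np.cos(yaw)*off[1]]
    robot.goto([w[0],w[1],z],[pi,0,yaw]);robot.sleep(.2)
    f=robot.grab_frame("wrist");cv2.imwrite(f"pics/{name}.png",f["image"][:,:,::-1])
    return f
E
python3 - <<'E'
from look import *;import pickle
F=pickle.load(open("f0.pkl","rb"));f=F["scene"];W=cloud(f)
for n,lo,hi in(("turq",(80,120,50),(95,255,255)),("purple",(125,100,40),(160,255,255))):
    m=mask(f,lo,hi)&(W[...,2]>.015)&(W[...,2]<.06)
    k,l,st,ce=cv2.connectedComponentsWithStats(m.astype(np.uint8))
    for i in range(1,k):
        if st[i,4]>60:
            P=W[l==i];d=P[:,:2]-[.441,-.28];u=d@[.71,.70];v=d@[-.7,.71]
            print(n,P[:,:2].mean(0).round(3),"along",u.min().round(3),u.max().round(3),"across",v.min().round(3),v.max().round(3))
a=look((.563,.035),.28,.3,"tub");b=look((.441,-.281),.22,.798,"hand")
pickle.dump((a,b),open("f1.pkl","wb"))
cv2.imwrite("pics/both.png",cv2.resize(np.hstack([a["image"],b["image"]])[:,:,::-1],(800,300),interpolation=3))
for f,col,z in((a,YEL,(.125,.16)),(b,ORANGE,(.015,.05))):
    W=cloud(f);m=mask(f,*col)&(W[...,2]>z[0])&(W[...,2]<z[1]);P=W[m]
    k,l,st,ce=cv2.connectedComponentsWithStats(m.astype(np.uint8));print(st[st[:,4]>30].tolist())
    c,wh,an=cv2.minAreaRect(P[:,:2].astype(np.float32));print(len(P),c,wh,an,np.percentile(P[:,2],[2,50,98]))
s=robot.sense();print(s["t"],s["tcp_pos"],s["joint_pos"])
E
```

```text
turq [ 0.262 -0.33 ] along -0.245 -0.091 across 0.056 0.129
turq [ 0.329 -0.515] along -0.295 -0.201 across -0.156 -0.01
turq [ 0.545 -0.42 ] along -0.115 0.055 across -0.196 -0.141
purple [ 0.352 -0.145] along -0.04 0.089 across 0.101 0.225
[[0, 0, 640, 480, 306526], [309, 241, 39, 21, 670]]
674 (0.5626649260520935, 0.026637356728315353) (0.010648955591022968, 0.03356170281767845) 18.975887298583984 [0.12637132 0.14547179 0.15654537]
[[0, 0, 640, 480, 305900], [309, 137, 23, 37, 749], [310, 271, 19, 32, 551]]
1300 (0.43581438064575195, -0.28356999158859253) (0.16308185458183289, 0.01994360238313675) 45.16752624511719 [0.03454604 0.04048177 0.0425715 ]
4.9333 [ 0.44368365 -0.27741403  0.22019695] [ 1.13053615  0.34764895 -0.80536902  1.88324356  0.29028734  1.03090932
 -0.56725782]
```

View pics/both.png

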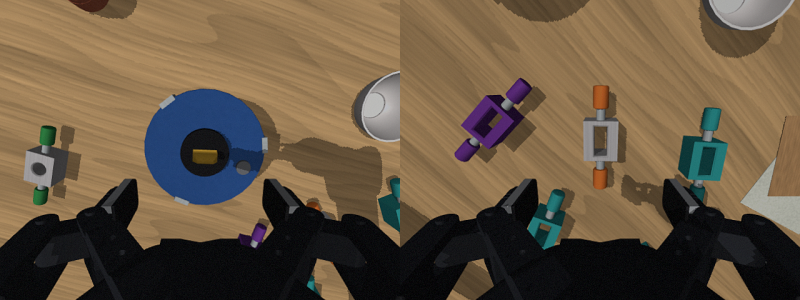

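The wrist picture shows the tongue at left-half pixel (205,156), long side across. The orange handle is at right-half pixel (600,138), with no neighbour in the finger path. The measured bar length of 163 mm matches the given 164 mm, and the tongue at 34 mm matches too. I'll cross-check the tongue with the collar, then grasp.

```bash
python3 - <<'E'
from look import *;import pickle
a,b=pickle.load(open("f1.pkl","rb"))
W=cloud(a);S=hsv(a)
m=(S[...,2]<60)&(abs(W[...,2]-.12)<.005)&(abs(W[...,0]-.563)<.05)&(abs(W[...,1]-.03)<.05)
print("collar",cv2.minEnclosingCircle(W[m][:,:2].astype(np.float32)))
m=mask(a,(105,120,30),(125,255,255))&(abs(W[...,2]-.108)<.006)&(W[...,0]>.4)&(abs(W[...,1])<.2)
print("lid",cv2.minEnclosingCircle(W[m][:,:2].astype(np.float32)),np.median(W[m][:,2]))
m=mask(a,*YEL)&(abs(W[...,2]-.14)<.022)&(abs(W[...,0]-.563)<.04)&(abs(W[...,1]-.03)<.04)
for lo,hi in((.123,.138),(.138,.152),(.153,.16)):
    P=W[m&(W[...,2]>lo)&(W[...,2]<hi)];print(lo,len(P),cv2.minAreaRect(P[:,:2].astype(np.float32)))
h=(.437,-.2835)
for y in(.788,.788-pi):
    print("grasp",y,robot.inverse_kinematics([*h,.026],[pi,0,y]))
for y in(1.90,1.90-pi):
    print("place",y,robot.inverse_kinematics([.563,.028,.146],[pi,0,y]), robot.inverse_kinematics([.563,.028,.25],[pi,0,y]))
robot.goto([*h,.12],[pi,0,.788]);robot.move_straight([*h,.026],.12)
robot.grip(0,50);s=robot.sense();print(s["t"],s["opening"],s["gripper_force"],s["wrist_force"],s["tcp_pos"],s["tcp_rot"])
robot.move_straight([*h,.12],.12);s=robot.sense();print(s["t"],s["opening"],s["gripper_force"],s["wrist_force"])
E
```

```text
collar ((0.5606372356414795, 0.02650926448404789), 0.03615601733326912)
lid ((0.5610888600349426, 0.02696376107633114), 0.09128762036561966) 0.10795170737781427
0.123 183 ((0.5663323402404785, 0.027899283915758133), (0.0011507637100294232, 0.03365132957696915), 14.739212036132812)
0.138 321 ((0.5618177652359009, 0.02726253867149353), (0.01045267190784216, 0.03151412308216095), 17.167646408081055)
0.153 174 ((0.5614730715751648, 0.02648964524269104), (0.005227346438914537, 0.022276362404227257), 14.487591743469238)
grasp 0.788 [ 0.97587275  0.6058787  -0.62209879  2.04389248  0.5672977   0.66566895
 -0.80409631]
grasp -2.353592653589793 [ 1.3510921   0.93921883 -1.2364007   2.02569371  1.07332858  1.05024007
  1.92944828]
place 1.9 [ 0.59103412  0.59227479 -0.98217385  1.8606701   0.58143052  1.00727719
 -0.31063308] [ 0.67330619  0.49221452 -1.08760547  1.75123347  0.46816841  1.18731136
 -0.21828087]
place -1.2415926535897932 [-0.79440051  0.53689546  0.91797943  1.93741653 -0.53164956  0.92971649
 -2.42495392] [-0.82532738  0.37744668  0.91960629  1.83095347 -0.33543166  1.09842679
 -2.59630801]
6.7667 0.6027740360838942 52.98019587993622 [-0.2750084   0.15005347  6.04692554] [ 0.43747915 -0.28388869  0.02686041] [3.14018066e+00 1.21235229e-04 7.87755766e-01]
7.7 0.5994583586994687 52.837942242622375 [ 0.69351049 -0.26607879 -5.58432586]
```

The grip is good: 51 mm between the jaws, and the handle has lifted. The tongue is at (0.561,0.0267) with its long side at about 105.5°. Next I'll carry the handle over it and check how it sits in the hand.

```bash
python3 - <<'E'
from look import *;import pickle
p=robot.sense()["tcp_pos"];robot.move_straight([p[0],p[1],.24],.2)
robot.goto([.561,.0267,.235],[pi,0,1.842]);robot.sleep(.3)
s=robot.sense();T=s["tcp_pos"];print(s["t"],T,s["tcp_rot"],s["opening"])
F={n:robot.grab_frame(n) for n in("scene","side","wrist")};pickle.dump(F,open("f2.pkl","wb"))
for n,f in F.items():
    W=cloud(f);m=mask(f,*ORANGE)&(np.linalg.norm(W-T,axis=-1)<.12)
    k,l,st,ce=cv2.connectedComponentsWithStats(m.astype(np.uint8))
    for i in range(1,k):
        if st[i,4]>20: P=W[l==i];print(n,st[i].tolist(),(np.median(P,0)-T).round(4),((P-T)@[np.cos(1.842),np.sin(1.842),0]).min().round(4),((P-T)@[np.cos(1.842),np.sin(1.842),0]).max().round(4))
a=F["scene"]["image"][130:310,260:500];b=F["side"]["image"][130:310,150:390]
cv2.imwrite("pics/over.png",cv2.resize(np.hstack([a,b])[:,:,::-1],(800,300),interpolation=2))
E
```

```text
10.0167 [0.56103684 0.02563813 0.23499954] [-3.14148126e+00  4.35251844e-04  1.84010310e+00] 0.6002977838286714
scene [403, 189, 15, 12, 130] [-0.0088  0.0657  0.0117] 0.0499 0.0832
scene [348, 201, 17, 12, 143] [ 0.0255 -0.0594  0.0111] -0.0806 -0.047
side [260, 198, 12, 10, 94] [ 0.0165 -0.0568  0.0114] -0.0784 -0.0426
side [264, 233, 14, 20, 222] [-0.0202  0.0773  0.0087] 0.0518 0.086
wrist [289, 94, 62, 101, 5743] [-0.019   0.0644  0.0133] 0.0496 0.083
```

View pics/over.png

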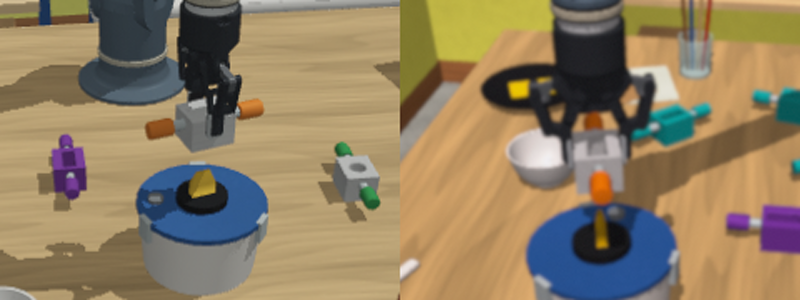

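The handle hangs level over the tongue, with its slot parallel to it. It sits about 1.2 mm off along the bar in the hand, so I'll correct for that and lower with contact stops.

```bash
python3 - <<'E'
from look import *
u=np.array([np.cos(1.842),np.sin(1.842)]);c=np.array([.561,.0267])-.0012*u
A=[pi,0,1.842]
print(robot.move_straight([*c,.188],.1,A))
r=robot.move_straight([*c,.152],.04,A,contact_N=8);s=robot.sense();print(r,s["t"],s["tcp_pos"],s["wrist_force"])
if not r:
    r=robot.move_straight([*c,.142],.015,A,contact_N=8);s=robot.sense();print(r,s["t"],s["tcp_pos"],s["wrist_force"],s["torque"])
E
```

```text
False
False 11.8333 [0.5615474  0.02567233 0.15226293] [ 0.8230353   0.83850803 -4.22190402]
True 12.275 [0.56147729 0.02552208 0.14693176] [-0.89598692  0.01474409  5.19065355] [-0.02006329  0.04277333 -0.00845534]
```

Contact came at TCP z 0.1469, exactly the predicted home height. I'll release, retreat and check.

```bash
python3 - <<'E'
from look import *
robot.grip(1.0);robot.sleep(.2);p=robot.sense()["tcp_pos"];A=[pi,0,1.842]
robot.move_straight([p[0],p[1],.30],.12,A);robot.sleep(.3)
s=robot.sense();print(s["t"],s["tcp_pos"],s["wrist_force"],s["gripper_force"])
F={n:robot.grab_frame(n) for n in("scene","side","wrist")}
for n,f in F.items():
    W=cloud(f);m=mask(f,*ORANGE)&(np.linalg.norm(W-[.561,.0267,.15],axis=-1)<.12);P=W[m]
    print(n,cv2.minAreaRect(P[:,:2].astype(np.float32)),np.percentile(P[:,2],[50,95]))
    k,l,st,ce=cv2.connectedComponentsWithStats(m.astype(np.uint8));print([np.percentile(W[l==i][:,2],90).round(4) for i in range(1,k) if st[i,4]>20])
a=F["scene"]["image"][170:310,290:480];b=F["side"]["image"][200:340,180:370]
cv2.imwrite("pics/done.png",cv2.resize(np.hstack([a,b])[:,:,::-1],(800,295),interpolation=2))
E
```

```text
14.6583 [0.55988155 0.02487468 0.29972613] [ 0.14193423 -0.34012255  0.20890204] 0.0
scene ((0.5656834840774536, 0.0282428041100502), (0.022748300805687904, 0.1637551188468933), 15.996941566467285) [0.15886126 0.16374604]
[np.float64(0.1632), np.float64(0.1629)]
side ((0.559457004070282, 0.028378643095493317), (0.025299523025751114, 0.16538336873054504), 16.29252815246582) [0.157284   0.16075095]
[np.float64(0.16), np.float64(0.1602)]
wrist ((0.5597726106643677, 0.02554001659154892), (0.020790060982108116, 0.16278061270713806), 15.515607833862305) [0.16026542 0.162178  ]
[np.float64(0.1618), np.float64(0.1618)]
```

View pics/done.png

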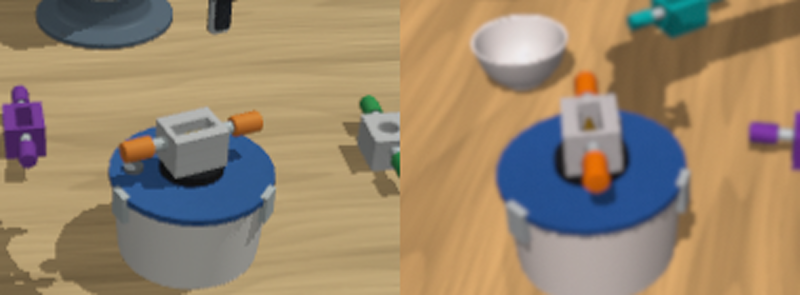

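The hub is seated on the collar. The grip tops are at z 0.162, as expected for home, both ends are level, the handle is centred, and the gripper is clear. I'll hand it in.

```bash
python3 -c "
from plant import robot
print(robot.close_job())"
```

```text
the job is handed in; nothing more can be done
None
```

The slotted handle is home on the tub's tongue and let go, with the gripper clear and the round-bored handle, jar and bowl never touched; the job was handed in at about 15 s, and no verdict came back.

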